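# Open the moss sprayer's pressure tank

## Robot

A 7-joint arm with a two-finger parallel gripper is mounted at the origin on the work surface. World frame = base frame: x ahead of the robot, y to its left, z up, the work surface at z = 0. Lengths are in m, angles in rad, forces in N, time in s.
With the tool pointing down it reaches from about 0.425 to 0.875 m from the base axis. Payload 8.4 kg.
Tool frame: the origin (TCP) lies on the centre line of the jaws, within the pads' length; the fingertips stand 17 mm ahead of it and the grasp point (between the pads) lies 2 mm behind it (arm.nose_length is the distance from the TCP to the fingertips, in m); z points along the fingers, y is the line along which they close (so a half turn about z gives the same grasp; the last joint's range is limited). The gripper opens to 87 mm and grips with 3 to 60 N. Pads are 19 mm wide; open, the fingers measure 117 mm over their backs; the gripper's body (75 mm by 190 mm) begins 51 mm behind the grasp point.
Start: joints at [-1.308, 0.333, 0.04, 1.465, -0.013, 1.343, -0.059], TCP at [0.23, 0.608, 0.219] pointing down, gripper open.
Joint ranges: [-2.58, 2.58], [-0.38, 2.09], [-1.3, 1.39], [0.25, 2.4], [-1.5, 4.64], [0.08, 2.09], [-2.65, 2.65]. Speed limits (rad/s): [2.22, 2.22, 2.79, 2.79, 3.14, 3.14, 3.14].

## Interface

Orientations are given as a rotation vector (axis times angle).
In Python, from station import arm, get_image, ticket gives the robot as it stands.
- The arm moves only by the tool servo_tool, never from a script. Its argument "rows" is one flat list of numbers, 7 for each row, row after row: the turn, a rotation vector about the world's x, y, z in a scale on which 1.0 is pi/2 rad, then the shift along the world's x, y, z in a scale on which 1.0 is 0.5 m, then the finger opening in m, from 0 to 0.087. A call has 1 to 10 rows; each row is the pose to reach, as a shift and turn from the pose commanded when the call began; what a row does not reach only later rows make up. A row lasts 1/8 s, in which the tool goes at most 62.5 mm and 10.7 degrees, less where a joint would pass 70% of its speed; a pose out of reach is approached as far as the arm can. Shift and turn numbers lie between -1 and 1, and a call with a number outside is refused. A call with a gripper value outside its range is refused whole. The fingers move at their own pace and stop on an object; "newtons" is the grip in N (left out, the last holds). Time passes only in rows, so rows that repeat a pose let the fingers close. It gives the time, the measured TCP pose, the force, the opening and the grip force at its end, in the units of the state.
- arm.state(): the state, without advancing time (a new reading comes with each control period).
- get_image(name): name is "scene" or "top" or "wrist"; returns a dict with "img" (480x640x3 uint8, red, green, blue), "vfov" (degrees; the focal length in pixels is half the picture's height over the tangent of half this angle, whatever the lens; pixels are square), "cx", "cy" (the principal point, pixels), "view" (4x4, takes a point from world to camera coordinates); the wrist camera has in their place "tool_from_camera" (4x4, takes a point from camera to tool coordinates, whose origin is the TCP and whose axes are the flange's). Camera axes: x right, y up, looking along -z (the intrinsics and any distortion apply to the point x, -y, -z); pixel columns grow to the right and rows downward; lengths in m; the calibration is good to about 2 mm. A picture is of the moment at which its call begins: read the wrist's pose just before it. There is no depth.
- ticket.hand_in(): hands the job in; it is judged then, once.
The state is a dict: "time": time; "qpos": joint angles; "qd": joint speeds; "joint_efforts": joint torques, N m; "tcp_pos": TCP position; "tool_rot": TCP orientation; "force": force on the tool from outside, world axes, zero at the start; "torque": the same for the moment, N m; "finger_gap": finger opening in m; "gripper_force": force on a finger pad.
Only numpy, scipy, OpenCV 4.12 (cv2) and the standard library are available. Lean on these libraries where they do the work, as an engineer would, in place of code of your own. Each camera call takes 0.05 s, during which the arm holds its last target. There are 200 camera calls.

## Task

Open the sprayer tank for refilling: turn its cap anticlockwise, without pressing, until you feel the first stop, then press it gently down until it seats and, keeping it pressed, turn it on past the stop until its bar lines up with the two ribs on the tank, and lift it off. Set the cap down gently in the terracotta saucer where it lies, right way up on its plug, and let go; never force it, and leave the pot, the glue gun and the jar alone.

Things in the scene. Friction and masses are not known exactly. Their poses are not given: they have to be found in the camera images.
- tank: White round sprayer tank, 128 mm across, in a 170 x 170 mm plywood cradle screwed to the table; does not move. Origin: centre of the cradle's underside, on the table; z up the tank's axis; x along the two ribs. Neck 68 mm across, its top 158 mm above the table. A brass outlet on the +y side reaches 90 mm from the axis, 90 mm up.
- tank_rib (a point): Top of one of two raised ribs on the tank's shoulder, 119 mm above the table, 48 mm from the axis along the tank's +x (the other lies along -x). Each 10 mm wide and 22 mm long, along the radius. The cap comes free when its bar lies in line with both ribs (half a turn makes no difference). Harm while turning: contacts of cap and tank adding up to over 50 N (9 N at rest).
- tank_track (a point): Point on the tank's axis 150 mm up: underside of the neck's inner flange, which holds the cap's lugs down. Angle of cap x from tank x, modulo pi: starts at -1.36 to -1.15 rad; release is positive about z (anticlockwise from above); hard teeth, the first stop, hidden, between -1.0 and -0.78, new each time; slots in the flange (8 mm deep) let the lugs out at 0; a wall ends the turn near +0.08.
- tank_neck (a point): Centre of the neck's top, 158 mm up. A spring lifts the cap: 5 N at rest, +0.35 N per mm. Lugs clear the teeth after a press of 2 to 12 mm, unseen, new each time; 1.5 mm lower is a hard seat (steep rise of force from 6 to 10 N); 13 to 20 N holds it there, over 28 N while pressing at the stop does harm. Freed, it pops up 6 mm.
- cap: Black pressure cap with a metal grip bar, about 120 g, 67 mm high. Origin: centre of the foot of its plug; z up, x along its grip bar. Fitted: on the tank's axis, origin 145 mm above the table. Plug 31 mm across with two lugs along x and -x at the foot (49 mm over both, 10 wide, 5 thick). Disc 82 mm across from 28 to 40 mm up, skirt down to 15 mm. Off the tank it stands on its plug.
- cap_grip (a point): Middle of the cap's grip bar, 53 mm above the cap's origin. The bar runs along the cap's x axis on top of the disc: 62 mm long, 14 mm thick, from 40 to 67 mm above the origin. Pinch it across from above, fingers closing along the cap's y. Unpressed turning rubs with under 0.15 N m; 0.3 N m on the stop is 14 N at the lugs.
- saucer: Round terracotta plant-pot saucer, 144 mm across at the rim, 18 mm high, loose, 450 g. Origin: centre of its underside; flat inner floor about 114 mm across, 6 mm above the origin. The cap's foot goes on this floor.
- pot: Bystander: empty terracotta flower pot, 120 mm across, 105 mm high, loose. Origin: centre of its underside.
- glue_gun: Bystander: black hot-glue gun lying on its side, barrel 150 mm along its x with a 44 mm nozzle, handle to its -y, 36 mm high, loose. Origin: under the middle of the barrel.
- bead_jar: Bystander: glass jar with a white lid, 68 mm across, 110 mm high, loose. Origin: centre of its underside.
Things that resemble listed ones, but are neither listed nor needed, are in the scene too. What is shaped like the cap but turquoise is not meant. Several things have the shape of the saucer; the one meant has the colours described above.

How it is judged:
On the way, in this order (a step that is already met when the one before it is completed fails the run):
1. the cap is turned up against its first stop (contacts of cap and tank add up to over 13 N), not pressed by more than 1.3 mm (angle between the x axis of cap and the x axis of tank, either way round between 0.7 and 1.05 rad and z of cap in the frame of tank between 0.1437 and 0.149 m and contact force between cap and tank above 13 N), for 0.1 s.
2. the cap, pressed down by more than 1.5 mm, is turned past the stop (less than 0.6 rad before the release line) (angle between the x axis of cap and the x axis of tank, either way round below 0.6 rad and z of cap in the frame of tank between 0.123 and 0.1435 m and horizontal distance between cap and tank below 0.006 m), for 0.05 s.
3. the cap is lifted out of the neck (z of cap in the frame of tank above 0.17 m), for 0.1 s.
At the end, for the whole second after the job is handed in: The cap stands at rest, right way up (within 0.12 rad), on the inner floor of the saucer, its axis within 35 mm of the saucer's middle; the saucer lies flat on the table, at rest; the gripper has let go (horizontal distance between cap and saucer below 0.035 m and z of cap in the frame of saucer between 0.002 and 0.01 m and angle between cap's own z axis and vertical below 0.12 rad and angle between saucer's own z axis and vertical below 0.1 rad and height (world z) of saucer below 0.01 m and linear speed of each of cap, saucer below 0.02 m/s); the robot touches nothing.
It fails at once if the cap is pressed down at the stop with more than 28 N (contact force between cap and tank above 28 N and z of cap in the frame of tank below 0.1425 m and angle between the x axis of cap and the x axis of tank, either way round above 0.76 rad).
It fails at once if the contacts between cap and tank, pressing and turning, add up to more than 50 N (contact force between cap and tank above 50 N).
It fails at once if the cap is dropped or pushed into the saucer with more than 60 N (contact force between cap and saucer above 60 N).
It fails at once if the saucer is shifted more than 40 mm (distance of saucer from where it was at the start of the episode above 0.04 m).
It fails at once if a bystander (pot, glue gun, jar) is moved more than 20 mm (distance of any of pot, glue_gun, bead_jar from where it was at the start of the episode above 0.02 m).
It also fails if it takes over 72 s, if anything falls off the work surface, if the arm or the gripper's body presses on something with over 40 N, if the wrist force passes 120 N, or if a joint passes its speed limit or range.

## Working session

There is one attempt and no reset: what is moved stays moved. The work goes in short steps, Python scripts to look and compute and a tool call to move; the robot and the scene stay as the last step left them, time stands still between calls to the robot, and variables do not carry over. Pictures are saved under pics/ and viewed, at most 10 in all, crops included, and the job is handed in when it is done.

Besides the shell and the picture viewer there is one more tool, called after "Request:" in YAML: its name, and indented under it one key for each argument. servo_tool: Moves the arm, as the interface text tells. Its arguments: {"type":"object","properties":{"rows":{"type":"array"},"newtons":{"type":"number"}},"required":["rows"]}

```bash
ls; mkdir -p pics; cat > h.py <<'E'
import numpy as np, cv2
from station import arm, get_image, ticket
def snap(name,fn):
    d=get_image(name); cv2.imwrite('pics/'+fn+'.png',d['img'][:,:,::-1]); np.save('pics/'+fn+'.npy',d,allow_pickle=True); return d
def load(fn): return np.load('pics/'+fn+'.npy',allow_pickle=True).item()
def ray(d,u,v,cam2w=None):
    f=240/np.tan(np.radians(d['vfov'])/2)
    if cam2w is None: cam2w=np.linalg.inv(d['view'])
    r=np.array([(u-d['cx'])/f,-(v-d['cy'])/f,-1.])
    return cam2w[:3,3],cam2w[:3,:3]@r
def atz(d,u,v,z,c=None):
    o,r=ray(d,u,v,c); return o+r*(z-o[2])/r[2]
def proj(d,p):
    f=240/np.tan(np.radians(d['vfov'])/2)
    q=d['view']@np.append(p,1); return d['cx']+f*q[0]/-q[2], d['cy']+f*q[1]/q[2]
E
python3 - <<'E'
from h import *
a=snap('top','top1'); b=snap('scene','scene1')
print({k:v for k,v in a.items() if k!='img'},{k:v for k,v in b.items() if k!='img'},arm.state())
E
```

```text
pics
{'vfov': 50.58454681379762, 'cx': 310.6061771997176, 'cy': 246.65191912478724, 'view': array([[ 0.003853  , -0.99983091,  0.0179807 , -0.00788301],
       [ 0.99154481,  0.0061521 ,  0.12961882, -0.54043861],
       [-0.12970753,  0.01732925,  0.99140085, -1.14059836],
       [ 0.        ,  0.        ,  0.        ,  1.        ]])} {'vfov': 50.67259779252173, 'cx': 327.44437992279217, 'cy': 236.37173784618346, 'view': array([[-0.65271011,  0.75756108,  0.00840912,  0.34201105],
       [-0.4127344 , -0.3648735 ,  0.83457633,  0.11026898],
       [ 0.63531081,  0.54126568,  0.55082814, -1.55805109],
       [ 0.        ,  0.        ,  0.        ,  1.        ]])} {'time': 0.1, 'qpos': array([-1.30819605,  0.33384612,  0.03987389,  1.46616115, -0.01340446,
        1.34329298, -0.05845597]), 'qd': array([-0.00059578, -0.00048507, -0.00011385, -0.00289753, -0.00128356,
       -0.00016364,  0.00030458]), 'joint_efforts': array([ 5.03100950e-03, -6.57816124e+01,  1.34072632e+00, -4.04704177e+01,
       -5.96180954e-02,  4.08488943e-02,  6.80015592e-05]), 'tcp_pos': array([0.22994778, 0.60752054, 0.21845503]), 'tool_rot': array([-5.65147610e-01, -3.09017018e+00,  2.24895790e-03]), 'force': array([-0.77695355,  0.28235166,  0.18166394]), 'torque': array([ 0.02687968, -0.03186901,  0.03751244]), 'gripper_force': 0.0, 'finger_gap': 0.0873574005404261}
```

View pics/top1.png

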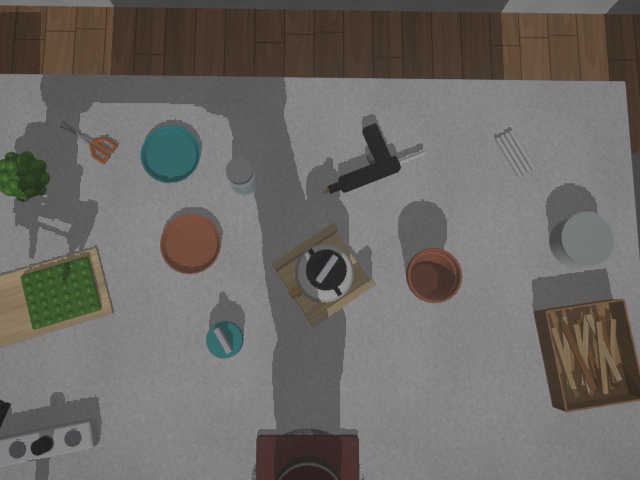

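View pics/scene1.png

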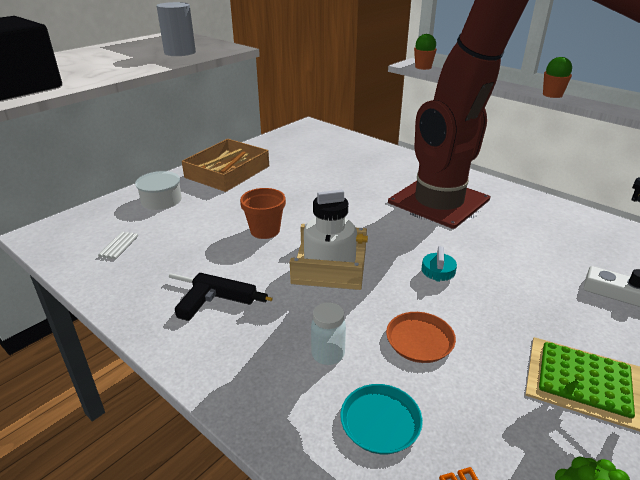

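```bash
python3 - <<'E'
from h import *
d=load('top1'); im=d['img'][:,:,::-1]
c=im[210:340,150:390]; cv2.imwrite('pics/crop1.png',cv2.resize(c[:, :],None,fx=3.33,fy=3.33,interpolation=cv2.INTER_CUBIC))
# saucer outline by hue
hsv=cv2.cvtColor(im,cv2.COLOR_BGR2HSV)
m=cv2.inRange(hsv,(2,90,60),(16,255,255)); m[:, :140]=0; m[:,240:]=0; m[:205]=0;m[290:]=0
cs,_=cv2.findContours(m,cv2.RETR_EXTERNAL,cv2.CHAIN_APPROX_NONE); k=max(cs,key=cv2.contourArea)
e=cv2.fitEllipse(k); print(e)
# contour points at rim height
P=np.array([atz(d,*p[0],.018) for p in k]); 
from scipy.optimize import least_squares
s=least_squares(lambda q:np.hypot(P[:,0]-q[0],P[:,1]-q[1])-q[2],[.5,.2,.07]).x; print('saucer',s)
# bar: bright pixels on the cap, top z 0.212
print(atz(d,327,270,.212), atz(d,240,165,.11),atz(d,434,276,.105),atz(d,224,340,.06))
E
```

```text
((190.13941955566406, 243.64862060546875), (58.183963775634766, 60.14163589477539), 58.93178939819336)
saucer [0.54859177 0.2765516  0.06940821]
[ 0.47154718 -0.03428516  0.212     ] [0.71150234 0.15272427 0.11      ] [ 0.46878745 -0.27196876  0.105     ] [0.32835947 0.18555574 0.06      ]
```

View pics/crop1.png

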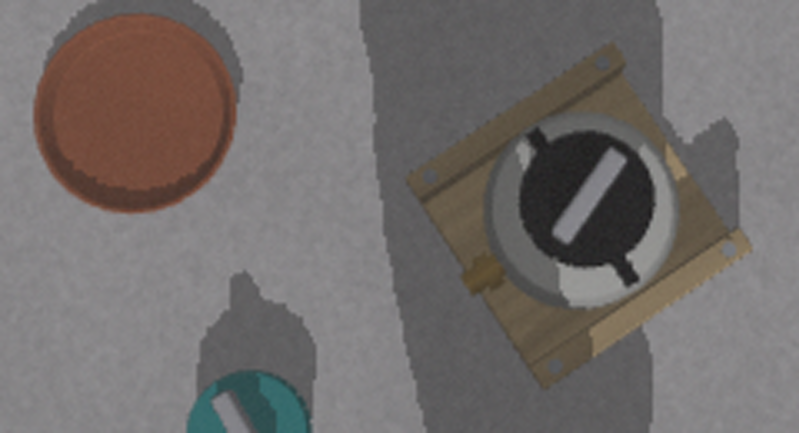

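The top view shows the following candidates. All pixels are in `top1`.
- **Cap:** the black cap with a metal bar at (327,270) is the one meant. The turquoise lookalike is at (224,340).
- **Saucer:** the terracotta one at (190,243) is the one meant. The teal one is at (171,153), and the terracotta pot at (434,276) is a bystander.
- **Crop check:** it confirms the black cap, with black ribs at (311,252) and (339,293) and the brass outlet on the lower left.

I'm moving over the tank now.

The rows are not in the units I measure in: shifts go in shares of 0.5 m and turns go in shares of pi/2 rad. I convert before sending: -0.44 m / 0.5 = -0.88, 0.17 m / 0.5 = 0.34, -0.17 rad / 1.5708 = -0.1082.

Request:
servo_tool:
  rows: [0, 0, -0.0318, 0.12, -0.06, 0.08, 0.05, 0, 0, -0.0637, 0.2, -0.12, 0.14, 0.05, 0, 0, -0.0955, 0.28, -0.2, 0.2, 0.05, 0, 0, -0.1082, 0.34, -0.3, 0.24, 0.05, 0, 0, -0.1082, 0.4, -0.4, 0.24, 0.05, 0, 0, -0.1082, 0.46, -0.5, 0.24, 0.05, 0, 0, -0.1082, 0.5, -0.6, 0.24, 0.05, 0, 0, -0.1082, 0.5, -0.7, 0.24, 0.05, 0, 0, -0.1082, 0.5, -0.8, 0.24, 0.05, 0, 0, -0.1082, 0.5, -0.88, 0.24, 0.05]

```text
time: 1.35
tcp_pos: [0.4799, 0.1655, 0.3391]
tool_rot: [-0.828, -3.03, 0.0]
force: [-0.6, -0.2, 0.0]
finger_gap: 0.0501
gripper_force: 0.0
```

Converted, -0.2 m / 0.5 = -0.4, -0.15 m / 0.5 = -0.3.

Request:
servo_tool:
  rows: [0, 0, 0, 0, -0.1, 0, 0.05, 0, 0, 0, 0, -0.2, 0, 0.05, 0, 0, 0, 0, -0.3, 0, 0.05, 0, 0, 0, -0.02, -0.4, 0, 0.05, 0, 0, 0, -0.02, -0.4, 0, 0.05, 0, 0, 0, -0.02, -0.4, 0, 0.05]

```text
time: 2.1
tcp_pos: [0.47, -0.0316, 0.3391]
tool_rot: [-0.825, -3.031, -0.001]
force: [-0.4, 0.1, -0.1]
finger_gap: 0.0501
gripper_force: 0.0
```

```bash
python3 - <<'E'
from h import *
s=arm.state(); print(s['time'],s['qpos'],s['tcp_pos'],s['tool_rot'],s['force'],s['torque'],s['finger_gap'])
d=snap('wrist','w1'); print(d['tool_from_camera'],d['vfov'],d['cx'],d['cy'])
d.update(tcp=s['tcp_pos'],rot=s['tool_rot']); np.save('pics/w1.npy',d,allow_pickle=True)
E
```

```text
2.1 [-0.62020779 -0.11645543  0.54319117  1.70104507  0.05962137  1.54055565
  0.95727551] [ 0.46998421 -0.03156484  0.33911897] [-8.25292530e-01 -3.03094117e+00 -6.61821129e-04] [-0.42865509  0.14721665 -0.06968159] [0.01846198 0.02134701 0.00409155] 0.05006888245535306
[[ 3.27019483e-04  9.66896853e-01  2.55167335e-01  6.95961912e-02]
 [ 9.99999937e-01 -2.81106989e-04 -2.16399169e-04 -7.71833031e-04]
 [-1.37506355e-04  2.55167390e-01 -9.66896884e-01 -1.64611325e-01]
 [ 0.00000000e+00  0.00000000e+00  0.00000000e+00  1.00000000e+00]] 59.07534713935145 313.5561409711097 239.72151531882662
```

View pics/w1.png

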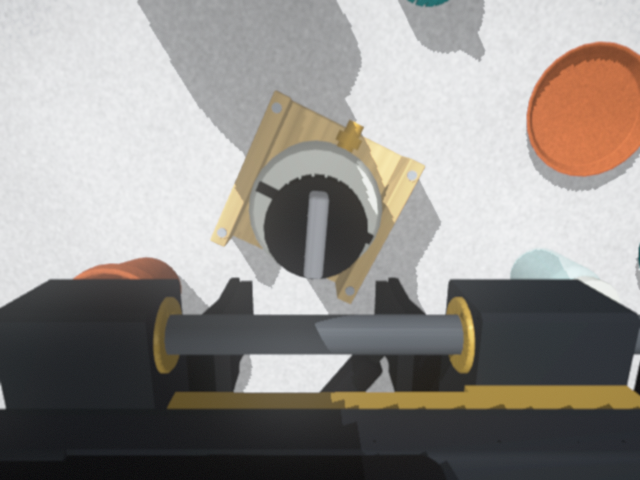

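```bash
cat >> h.py <<'E'
from scipy.spatial.transform import Rotation as R
def c2w(d):
    T=np.eye(4);T[:3,:3]=R.from_rotvec(d['rot']).as_matrix();T[:3,3]=d['tcp'];return T@d['tool_from_camera']
E
python3 - <<'E'
from h import *
t=load('top1'); w=load('w1')
def barrect(d,box,lo):
    g=cv2.cvtColor(d['img'],cv2.COLOR_RGB2GRAY).astype(np.uint8); x0,x1,y0,y1=box
    m=np.zeros_like(g); m[y0:y1,x0:x1]=(g[y0:y1,x0:x1]>lo)*255
    n,l,s,c=cv2.connectedComponentsWithStats(m); k=1+np.argmax(s[1:,4]); ys,xs=np.where(l==k)
    return cv2.minAreaRect(np.c_[xs,ys].astype(np.float32)), len(xs)
for d,box,lo,c in ((t,(314,342,254,286),100,None),(w,(298,332,186,281),90,c2w(w))):
    r,n=barrect(d,box,lo); b=cv2.boxPoints(r); print(r,n)
    # long side midpoints
    e=[(b[i]+b[(i+1)%4])/2 for i in range(4)]; L=[np.linalg.norm(e[i]-e[i+2]) for i in (0,1)]; i=int(np.argmax(L))
    p,q=[atz(d,*e[j],.212,c) for j in (i,i+2)]
    v=p-q; print('ctr',(p+q)/2,'len',np.linalg.norm(v),'yaw',np.arctan2(v[1],v[0])%np.pi-np.pi)
# ribs, top image
for d,c,pts in ((t,None,[(310.7,252),(338.6,292.6)]),(w,c2w(w),[(264,188),(371,238)])):
    p,q=[atz(d,*u,.119,c) for u in pts]; v=p-q; print('ribs',(p+q)/2,np.linalg.norm(v),np.arctan2(v[1],v[0]))
c=c2w(w)
# disc edge fit in top: dark pixels contour at z .185
g=cv2.cvtColor(t['img'],cv2.COLOR_RGB2GRAY)
# cradle screws (top of cradle height unknown) and saucer in wrist
hsv=cv2.cvtColor(w['img'],cv2.COLOR_RGB2HSV); m=cv2.inRange(hsv,(2,90,60),(16,255,255)); m[:,:510]=0; m[200:]=0
cs,_=cv2.findContours(m,cv2.RETR_EXTERNAL,cv2.CHAIN_APPROX_NONE); k=max(cs,key=cv2.contourArea)[:,0]; k=k[k[:,0]<636]
P=np.array([atz(w,*u,.018,c) for u in k])
from scipy.optimize import least_squares
print(least_squares(lambda q:np.hypot(P[:,0]-q[0],P[:,1]-q[1])-q[2],[.5,.2,.07],loss='soft_l1',f_scale=.002).x)
E
```

```text
((326.5335693359375, 268.52349853515625), (6.062316417694092, 30.88504409790039), 34.99202346801758) 189
ctr [ 0.47452333 -0.03343556  0.212     ] len 0.06064708339721118 yaw -0.6080826444658847
((314.5, 235.5), (89.0, 33.0), 90.0) 1827
ctr [ 0.47441723 -0.03416595  0.212     ] len 0.06526963015882553 yaw -0.5307938512845909
ribs [ 0.47465972 -0.03377491  0.119     ] 0.10512573555281884 0.6033695899569135
ribs [ 0.47765016 -0.03168528  0.119     ] 0.10960704539091214 -2.5455163432114203
[0.54891106 0.27499316 0.06998402]
```

```bash
python3 - <<'E'
from h import *
w=load('w1');c=c2w(w)
g=cv2.cvtColor(w['img'],cv2.COLOR_RGB2GRAY)
A=[]
for v in range(205,272,6):
    row=g[v,296:336].astype(int); idx=np.where(row>70)[0]
    print(v,(idx.min()+296,idx.max()+296) if len(idx) else None, end=' ')
    if len(idx): A.append((v,(idx.min()+idx.max())/2+296))
A=np.array(A); k=np.polyfit(A[:,0],A[:,1],1); print(k)
p,q=[atz(w,np.polyval(k,v),v,.212,c) for v in (193,277)]; v=p-q; print((p+q)/2,np.linalg.norm(v),np.arctan2(v[1],v[0]))
E
```

```text
205 (np.int64(308), np.int64(328)) 211 (np.int64(307), np.int64(328)) 217 (np.int64(307), np.int64(327)) 223 (np.int64(307), np.int64(327)) 229 (np.int64(306), np.int64(326)) 235 (np.int64(306), np.int64(326)) 241 (np.int64(305), np.int64(325)) 247 (np.int64(305), np.int64(325)) 253 (np.int64(304), np.int64(324)) 259 (np.int64(304), np.int64(324)) 265 (np.int64(303), np.int64(323)) 271 (np.int64(303), np.int64(323)) [-7.89627040e-02  3.34251457e+02]
[ 0.4744151  -0.03325084  0.212     ] 0.06173320846638139 2.5350775973671404
```

Converted, -0.134 m / 0.5 = -0.268, -0.13 m / 0.5 = -0.26, -0.075 rad / 1.5708 = -0.0477.

Request:
servo_tool:
  rows: [0, 0, -0.0477, 0.009, -0.003, 0, 0.05, 0, 0, -0.0477, 0.009, -0.003, -0.1, 0.05, 0, 0, -0.0477, 0.009, -0.003, -0.2, 0.05, 0, 0, -0.0477, 0.009, -0.003, -0.24, 0.05, 0, 0, -0.0477, 0.009, -0.003, -0.26, 0.05, 0, 0, -0.0477, 0.009, -0.003, -0.264, 0.05, 0, 0, -0.0477, 0.009, -0.003, -0.268, 0.05, 0, 0, -0.0477, 0.009, -0.003, -0.268, 0.05, 0, 0, -0.0477, 0.009, -0.003, -0.268, 0.05]

```text
time: 3.28
tcp_pos: [0.4749, -0.0336, 0.2057]
tool_rot: [0.938, 2.997, 0.001]
force: [-0.7, -0.2, -0.1]
finger_gap: 0.0496
gripper_force: 0.0
```

```bash
python3 - <<'E'
from h import *
s=arm.state(); print(s['qpos'],s['tcp_pos'],s['tool_rot'],s['force'],s['torque'],s['finger_gap'])
d=snap('wrist','w2')
E
```

```text
[-0.6003345  -0.04432315  0.56866839  1.9157745   0.02485767  1.26249697
  0.92434427] [ 0.47485202 -0.0335727   0.20571814] [9.38425978e-01 2.99746394e+00 6.58753740e-04] [-0.67538822 -0.18548684 -0.06766486] [-0.04239663 -0.06778115 -0.01410538] 0.04961611130136707
```

View pics/w2.png

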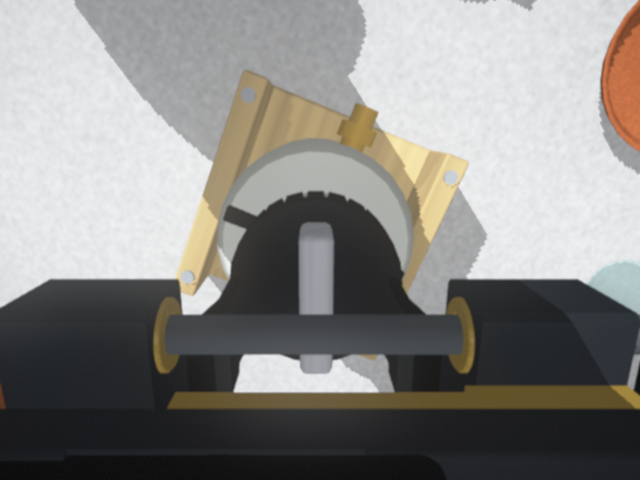

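Image w2 shows the bar upright between the open fingers, at columns 300-332 and centred near 316, so I'm closing on it.

Request:
servo_tool:
  rows: [0, 0, 0, 0, 0, 0, 0.03, 0, 0, 0, 0, 0, 0, 0.018, 0, 0, 0, 0, 0, 0, 0.012, 0, 0, 0, 0, 0, 0, 0.008, 0, 0, 0, 0, 0, 0, 0.008, 0, 0, 0, 0, 0, 0, 0.008]
  newtons: 40

```text
time: 4.08
tcp_pos: [0.4747, -0.0335, 0.2053]
tool_rot: [0.938, 2.998, 0.0]
force: [-0.4, 0.5, 0.5]
finger_gap: 0.0127
gripper_force: 40.0
```

```bash
cat > st.py <<'E'
from h import *
s=arm.state(); y=R.from_rotvec(s['tool_rot']).as_matrix()[:,1]
print('t %.2f'%s['time'],'tcp',s['tcp_pos'].round(4),'yawx %.4f'%(np.arctan2(y[1],y[0])-np.pi/2),'tilt',R.from_rotvec(s['tool_rot']).as_matrix()[:,2].round(4),'F',s['force'].round(2),'T',s['torque'].round(3),'gap %.4f gf %.1f'%(s['finger_gap'],s['gripper_force']),'q7 %.2f'%s['qpos'][6])
E
python3 st.py
```

```text
t 4.08 tcp [ 0.4747 -0.0335  0.2053] yawx -0.6067 tilt [ 2.e-04  1.e-04 -1.e+00] F [-0.42  0.45  0.51] T [ 0.146 -0.092 -0.057] gap 0.0127 gf 40.0 q7 0.92
```

Converted, 0.18 rad / 1.5708 = 0.1146.

Request:
servo_tool:
  rows: [0, 0, 0.0255, 0, 0, 0, 0.008, 0, 0, 0.0509, 0, 0, 0, 0.008, 0, 0, 0.0764, 0, 0, 0, 0.008, 0, 0, 0.1019, 0, 0, 0, 0.008, 0, 0, 0.1146, 0, 0, 0, 0.008]

```text
time: 4.7
tcp_pos: [0.4745, -0.0336, 0.2053]
tool_rot: [-0.664, -3.07, 0.0]
force: [-1.1, 0.1, 1.2]
finger_gap: 0.0128
gripper_force: 40.0
```

```bash
python3 st.py
```

```text
t 4.70 tcp [ 0.4745 -0.0336  0.2053] yawx -0.4261 tilt [-2.e-04 -0.e+00 -1.e+00] F [-1.14  0.12  1.22] T [ 0.048  0.164 -0.065] gap 0.0128 gf 40.0 q7 1.10
```

Converted, 0.03 rad / 1.5708 = 0.0191.

Request:
servo_tool:
  rows: [0, 0, 0.0095, 0, 0, 0, 0.008, 0, 0, 0.0191, 0, 0, 0, 0.008]

```text
time: 4.95
tcp_pos: [0.4745, -0.0336, 0.2053]
tool_rot: [-0.618, -3.08, 0.0]
force: [-0.8, 1.6, 1.6]
finger_gap: 0.0128
gripper_force: 40.0
```

```bash
python3 st.py
```

```text
t 4.95 tcp [ 0.4745 -0.0336  0.2053] yawx -0.3963 tilt [-1.e-04 -1.e-04 -1.e+00] F [-0.79  1.58  1.58] T [0.036 0.182 0.04 ] gap 0.0128 gf 40.0 q7 1.13
```

Converted, 0.03 rad / 1.5708 = 0.0191.

Request:
servo_tool:
  rows: [0, 0, 0.0095, 0, 0, 0, 0.008, 0, 0, 0.0191, 0, 0, 0, 0.008]

```text
time: 5.2
tcp_pos: [0.4746, -0.0336, 0.2053]
tool_rot: [0.572, 3.089, -0.0]
force: [-0.1, 0.5, 2.7]
finger_gap: 0.0129
gripper_force: 40.0
```

```bash
python3 st.py
```

```text
t 5.20 tcp [ 0.4746 -0.0336  0.2053] yawx -0.3659 tilt [ 0. -0. -1.] F [-0.14  0.53  2.75] T [0.017 0.178 0.035] gap 0.0129 gf 40.0 q7 1.16
```

Converted, 0.03 rad / 1.5708 = 0.0191.

Request:
servo_tool:
  rows: [0, 0, 0.0095, 0, 0, 0, 0.008, 0, 0, 0.0191, 0, 0, 0, 0.008]

```text
time: 5.45
tcp_pos: [0.4746, -0.0336, 0.2053]
tool_rot: [0.525, 3.097, -0.0]
force: [-0.3, 1.2, 1.0]
finger_gap: 0.0132
gripper_force: 40.0
```

```bash
python3 st.py
```

```text
t 5.45 tcp [ 0.4746 -0.0336  0.2053] yawx -0.3359 tilt [ 1.e-04 -0.e+00 -1.e+00] F [-0.34  1.19  0.97] T [ 0.038  0.187 -0.064] gap 0.0132 gf 40.0 q7 1.19
```

Converted, 0.02 rad / 1.5708 = 0.0127.

Request:
servo_tool:
  rows: [0, 0, 0.0064, 0, 0, 0, 0.008, 0, 0, 0.0127, 0, 0, 0, 0.008]

```text
time: 5.7
tcp_pos: [0.4746, -0.0336, 0.2053]
tool_rot: [0.495, 3.102, -0.0]
force: [-0.4, 1.2, 2.2]
finger_gap: 0.013
gripper_force: 40.0
```

```bash
python3 st.py
```

```text
t 5.70 tcp [ 0.4746 -0.0336  0.2053] yawx -0.3163 tilt [ 0. -0. -1.] F [-0.36  1.23  2.15] T [ 0.017  0.227 -0.105] gap 0.0130 gf 40.0 q7 1.21
```

Converted, 0.015 rad / 1.5708 = 0.0095.

Request:
servo_tool:
  rows: [0, 0, 0.0051, 0, 0, 0, 0.008, 0, 0, 0.0095, 0, 0, 0, 0.008]

```text
time: 5.95
tcp_pos: [0.4746, -0.0336, 0.2052]
tool_rot: [-0.472, -3.106, -0.0]
force: [-1.2, -0.3, 2.1]
finger_gap: 0.0127
gripper_force: 40.1
```

```bash
python3 st.py
```

```text
t 5.95 tcp [ 0.4746 -0.0336  0.2052] yawx -0.3015 tilt [-0.  0. -1.] F [-1.15 -0.26  2.15] T [ 0.058  0.207 -0.11 ] gap 0.0127 gf 40.1 q7 1.23
```

Converted, 0.015 rad / 1.5708 = 0.0095.

Request:
servo_tool:
  rows: [0, 0, 0.0051, 0, 0, 0, 0.008, 0, 0, 0.0095, 0, 0, 0, 0.008]

```text
time: 6.2
tcp_pos: [0.4746, -0.0336, 0.2053]
tool_rot: [0.448, 3.109, -0.0]
force: [-1.6, 1.0, 2.2]
finger_gap: 0.0127
gripper_force: 40.1
```

```bash
python3 st.py
```

```text
t 6.20 tcp [ 0.4746 -0.0336  0.2053] yawx -0.2865 tilt [ 0. -0. -1.] F [-1.56  1.    2.18] T [ 0.084  0.166 -0.226] gap 0.0127 gf 40.1 q7 1.24
```

Converted, 0.012 rad / 1.5708 = 0.0076.

Request:
servo_tool:
  rows: [0, 0, 0.0038, 0, 0, 0, 0.008, 0, 0, 0.0076, 0, 0, 0, 0.008]

```text
time: 6.45
tcp_pos: [0.4746, -0.0336, 0.2053]
tool_rot: [0.43, 3.112, 0.0]
force: [-0.7, 0.4, 2.4]
finger_gap: 0.0128
gripper_force: 40.2
```

```bash
python3 st.py
```

```text
t 6.45 tcp [ 0.4746 -0.0336  0.2053] yawx -0.2746 tilt [ 0.  0. -1.] F [-0.67  0.39  2.43] T [ 0.058  0.18  -0.251] gap 0.0128 gf 40.2 q7 1.26
```

Converted, 0.012 rad / 1.5708 = 0.0076.

Request:
servo_tool:
  rows: [0, 0, 0.0038, 0, 0, 0, 0.008, 0, 0, 0.0076, 0, 0, 0, 0.008]

```text
time: 6.7
tcp_pos: [0.4746, -0.0336, 0.2053]
tool_rot: [0.411, 3.114, 0.0]
force: [-0.0, -0.6, 1.9]
finger_gap: 0.0128
gripper_force: 40.4
```

```bash
python3 st.py
```

```text
t 6.70 tcp [ 0.4746 -0.0336  0.2053] yawx -0.2626 tilt [ 1.e-04  0.e+00 -1.e+00] F [-0.03 -0.59  1.88] T [ 0.02   0.134 -0.317] gap 0.0128 gf 40.4 q7 1.27
```

Converted, 0.024 rad / 1.5708 = 0.0153.

Request:
servo_tool:
  rows: [0, 0, 0.0076, 0, 0, 0, 0.008, 0, 0, 0.0153, 0, 0, 0, 0.008, 0, 0, 0.0153, 0, 0, 0, 0.008]

```text
time: 7.08
tcp_pos: [0.4746, -0.0336, 0.2052]
tool_rot: [-0.374, -3.119, 0.0]
force: [-1.2, 0.1, 1.5]
finger_gap: 0.0125
gripper_force: 40.7
```

```bash
python3 st.py
```

```text
t 7.08 tcp [ 0.4746 -0.0336  0.2052] yawx -0.2387 tilt [-0. -0. -1.] F [-1.17  0.06  1.5 ] T [ 0.026  0.187 -0.401] gap 0.0125 gf 40.7 q7 1.29
```

Converted, -0.003 m / 0.5 = -0.006, -0.002 m / 0.5 = -0.004, -0.07 rad / 1.5708 = -0.0446.

Request:
servo_tool:
  rows: [0, 0, -0.0191, 0, 0, 0, 0.008, 0, 0, -0.0446, 0, 0, 0, 0.008, 0, 0, -0.0446, 0, 0, -0.002, 0.008, 0, 0, -0.0446, 0, 0, -0.004, 0.008, 0, 0, -0.0446, 0, 0, -0.006, 0.008]

```text
time: 7.7
tcp_pos: [0.4749, -0.0336, 0.2026]
tool_rot: [0.482, 3.104, 0.0]
force: [-1.1, 0.6, 4.2]
finger_gap: 0.0129
gripper_force: 40.0
```

```bash
python3 st.py
```

```text
t 7.70 tcp [ 0.4749 -0.0336  0.2026] yawx -0.3083 tilt [ 7.e-04 -0.e+00 -1.e+00] F [-1.14  0.58  4.25] T [0.017 0.201 0.027] gap 0.0129 gf 40.0 q7 1.22
```

Request:
servo_tool:
  rows: [0, 0, 0, 0, 0, -0.0016, 0.008, 0, 0, 0, 0, 0, -0.003, 0.008]

```text
time: 7.95
tcp_pos: [0.4748, -0.0336, 0.2009]
tool_rot: [0.483, 3.104, 0.0]
force: [-0.5, -0.1, 4.5]
finger_gap: 0.0128
gripper_force: 40.0
```

Converted, -0.001 m / 0.5 = -0.002, -0.0005 m / 0.5 = -0.001.

Request:
servo_tool:
  rows: [0, 0, 0, 0, 0, -0.001, 0.008, 0, 0, 0, 0, 0, -0.002, 0.008]

```text
time: 8.2
tcp_pos: [0.475, -0.0334, 0.2005]
tool_rot: [0.483, 3.103, 0.001]
force: [-3.0, 1.8, 13.9]
finger_gap: 0.0128
gripper_force: 40.0
```

Request:
servo_tool:
  rows: [0, 0, 0, 0, 0, -0.001, 0.008, 0, 0, 0, 0, 0, -0.002, 0.008]

```text
time: 8.45
tcp_pos: [0.4752, -0.0333, 0.2004]
tool_rot: [0.483, 3.103, 0.002]
force: [-6.6, 1.5, 22.5]
finger_gap: 0.013
gripper_force: 40.0
```

Converted, 0.0007 m / 0.5 = 0.0014, 0.03 rad / 1.5708 = 0.0191.

Request:
servo_tool:
  rows: [0, 0, 0, 0, 0, 0.0014, 0.008, 0, 0, 0.0191, 0, 0, 0.0014, 0.008]

```text
time: 8.7
tcp_pos: [0.475, -0.0335, 0.2005]
tool_rot: [0.435, 3.11, 0.001]
force: [-2.8, -0.2, 13.3]
finger_gap: 0.0133
gripper_force: 40.0
```

```bash
python3 st.py
```

```text
t 8.70 tcp [ 0.475  -0.0335  0.2005] yawx -0.2781 tilt [ 1.2e-03  6.0e-04 -1.0e+00] F [-2.75 -0.17 13.3 ] T [-0.013  0.717 -0.1  ] gap 0.0133 gf 40.0 q7 1.26
```

Converted, -0.0003 m / 0.5 = -0.0006, 0.04 rad / 1.5708 = 0.0255.

Request:
servo_tool:
  rows: [0, 0, 0.0127, 0, 0, -0.0006, 0.008, 0, 0, 0.0255, 0, 0, -0.0006, 0.008]

```text
time: 8.95
tcp_pos: [0.4753, -0.0336, 0.2004]
tool_rot: [0.373, 3.118, 0.001]
force: [-2.0, -1.0, 14.5]
finger_gap: 0.013
gripper_force: 40.0
```

```bash
python3 st.py
```

```text
t 8.95 tcp [ 0.4753 -0.0336  0.2004] yawx -0.2382 tilt [ 1.7e-03  4.0e-04 -1.0e+00] F [-1.99 -1.01 14.55] T [-0.1    0.683 -0.074] gap 0.0130 gf 40.0 q7 1.30
```

Tz at this yaw is now -0.07, where it was -0.40 unpressed, so the lugs have cleared the stop. I'll keep turning while holding the press.

Converted, 0.05 rad / 1.5708 = 0.0318.

Request:
servo_tool:
  rows: [0, 0, 0.0318, 0, 0, 0, 0.008, 0, 0, 0.0637, 0, 0, 0, 0.008, 0, 0, 0.0955, 0, 0, 0, 0.008]

```text
time: 9.32
tcp_pos: [0.4757, -0.0337, 0.2005]
tool_rot: [0.137, 3.136, 0.001]
force: [-0.6, -1.4, 12.6]
finger_gap: 0.013
gripper_force: 40.0
```

```bash
python3 st.py
```

```text
t 9.32 tcp [ 0.4757 -0.0337  0.2005] yawx -0.0872 tilt [ 2.8e-03  3.0e-04 -1.0e+00] F [-0.64 -1.36 12.63] T [-0.091  0.178 -0.067] gap 0.0130 gf 40.0 q7 1.45
```

Converted, -0.0003 m / 0.5 = -0.0006, 0.2 rad / 1.5708 = 0.1273.

Request:
servo_tool:
  rows: [0, 0, 0.0318, 0, 0, -0.0006, 0.008, 0, 0, 0.0637, 0, 0, -0.0006, 0.008, 0, 0, 0.0955, 0, 0, -0.0006, 0.008, 0, 0, 0.1273, 0, 0, -0.0006, 0.008]

```text
time: 9.82
tcp_pos: [0.4761, -0.0337, 0.2004]
tool_rot: [-0.177, 3.133, 0.0]
force: [-0.9, -0.3, 14.5]
finger_gap: 0.013
gripper_force: 40.0
```

```bash
python3 st.py
```

```text
t 9.82 tcp [ 0.4761 -0.0337  0.2004] yawx 0.1127 tilt [ 3.5e-03  4.0e-04 -1.0e+00] F [-0.92 -0.26 14.47] T [-0.138  0.075 -0.098] gap 0.0130 gf 40.0 q7 1.65
```

Converted, 0.38 rad / 1.5708 = 0.2419.

Request:
servo_tool:
  rows: [0, 0, 0.0318, 0, 0, 0, 0.008, 0, 0, 0.0637, 0, 0, 0, 0.008, 0, 0, 0.0955, 0, 0, 0, 0.008, 0, 0, 0.1273, 0, 0, 0, 0.008, 0, 0, 0.1592, 0, 0, 0, 0.008, 0, 0, 0.191, 0, 0, 0, 0.008, 0, 0, 0.2228, 0, 0, 0, 0.008, 0, 0, 0.2419, 0, 0, 0, 0.008]

```text
time: 10.82
tcp_pos: [0.4761, -0.0337, 0.2004]
tool_rot: [-0.765, 3.043, -0.001]
force: [-0.2, -0.3, 14.1]
finger_gap: 0.0126
gripper_force: 40.0
```

```bash
python3 st.py
```

```text
t 10.82 tcp [ 0.4761 -0.0337  0.2004] yawx 0.4924 tilt [ 3.7e-03  4.0e-04 -1.0e+00] F [-0.18 -0.31 14.06] T [-0.104  0.02  -0.112] gap 0.0126 gf 40.0 q7 2.03
```

Converted, 0.11 rad / 1.5708 = 0.07.

Request:
servo_tool:
  rows: [0, 0, 0.0255, 0, 0, 0, 0.008, 0, 0, 0.0509, 0, 0, 0, 0.008, 0, 0, 0.07, 0, 0, 0, 0.008, 0, 0, 0.07, 0, 0, 0, 0.008]

```text
time: 11.32
tcp_pos: [0.4761, -0.0337, 0.2004]
tool_rot: [-0.93, 2.997, -0.001]
force: [-0.9, -1.2, 13.6]
finger_gap: 0.0129
gripper_force: 40.0
```

```bash
python3 st.py; python3 -c "
from h import *
d=snap('top','top2'); cv2.imwrite('pics/crop2.png',cv2.resize(d['img'][200:340,220:420,::-1],None,fx=4,fy=4,interpolation=cv2.INTER_CUBIC))"
```

```text
t 11.32 tcp [ 0.4761 -0.0337  0.2004] yawx 0.6016 tilt [ 3.7e-03  4.0e-04 -1.0e+00] F [-0.87 -1.2  13.57] T [-0.109 -0.003 -0.039] gap 0.0129 gf 40.0 q7 2.13
```

View pics/crop2.png

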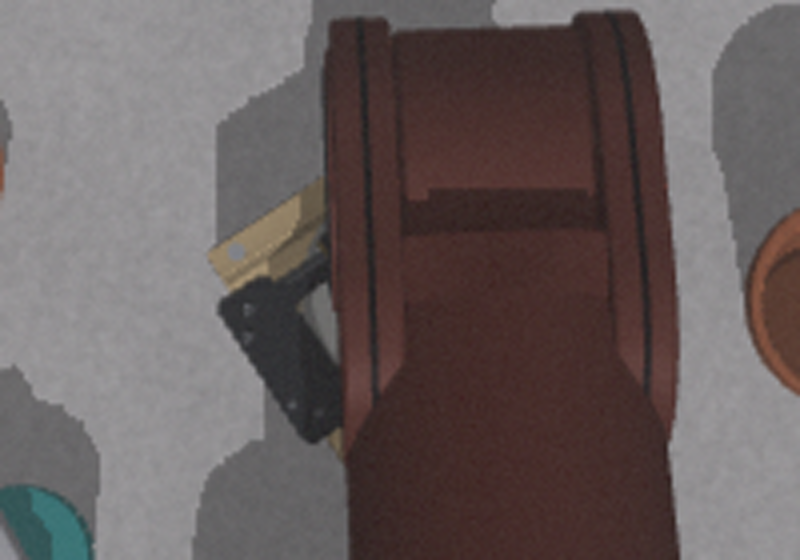

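The arm hides the cap in that view. Yaw 0.602 matches the ribs at 0.603, so I'm lifting slowly while watching the force.

Converted, 0.007 m / 0.5 = 0.014, 0.006 m / 0.5 = 0.012.

Request:
servo_tool:
  rows: [0, 0, 0, 0, 0, 0.004, 0.008, 0, 0, 0, 0, 0, 0.008, 0.008, 0, 0, 0, 0, 0, 0.012, 0.008, 0, 0, 0, 0, 0, 0.014, 0.008]

```text
time: 11.88
tcp_pos: [0.4746, -0.0336, 0.2059]
tool_rot: [-0.93, 3.001, -0.0]
force: [1.9, -0.6, 2.7]
finger_gap: 0.0128
gripper_force: 40.0
```

```bash
python3 st.py
```

```text
t 11.88 tcp [ 0.4746 -0.0336  0.2059] yawx 0.6012 tilt [ 1.e-04 -1.e-04 -1.e+00] F [ 1.92 -0.64  2.72] T [-0.138 -0.438 -0.027] gap 0.0128 gf 40.0 q7 2.13
```

Converted, 0.003 m / 0.5 = 0.006, 0.0015 m / 0.5 = 0.003.

Request:
servo_tool:
  rows: [0, 0, 0, 0, 0, 0.003, 0.008, 0, 0, 0, 0, 0, 0.006, 0.008]

```text
time: 12.12
tcp_pos: [0.4744, -0.0336, 0.2087]
tool_rot: [0.93, -3.0, -0.0]
force: [1.1, -0.8, 2.2]
finger_gap: 0.0129
gripper_force: 40.0
```

```bash
python3 st.py
```

```text
t 12.12 tcp [ 0.4744 -0.0336  0.2087] yawx 0.6012 tilt [-5.e-04 -1.e-04 -1.e+00] F [ 1.09 -0.76  2.17] T [-0.032 -0.371  0.027] gap 0.0129 gf 40.0 q7 2.13
```

Converted, 0.09 m / 0.5 = 0.18, 0.07 m / 0.5 = 0.14.

Request:
servo_tool:
  rows: [0, 0, 0, 0, 0, 0.006, 0.008, 0, 0, 0, 0, 0, 0.014, 0.008, 0, 0, 0, 0, 0, 0.024, 0.008, 0, 0, 0, 0, 0, 0.04, 0.008, 0, 0, 0, 0, 0, 0.06, 0.008, 0, 0, 0, 0, 0, 0.1, 0.008, 0, 0, 0, 0, 0, 0.14, 0.008, 0, 0, 0, 0, 0, 0.18, 0.008, 0, 0, 0, 0, 0, 0.18, 0.008]

```text
time: 13.25
tcp_pos: [0.4753, -0.0336, 0.3004]
tool_rot: [-0.929, 2.998, -0.0]
force: [-0.0, -1.0, -1.5]
finger_gap: 0.0129
gripper_force: 40.0
```

```bash
python3 st.py; python3 -c "
from h import *
snap('scene','scene2')"
```

```text
t 13.25 tcp [ 0.4753 -0.0336  0.3004] yawx 0.6012 tilt [ 2.7e-03  6.0e-04 -1.0e+00] F [-0.04 -0.96 -1.51] T [0.081 0.078 0.013] gap 0.0129 gf 40.0 q7 2.10
```

View pics/scene2.png

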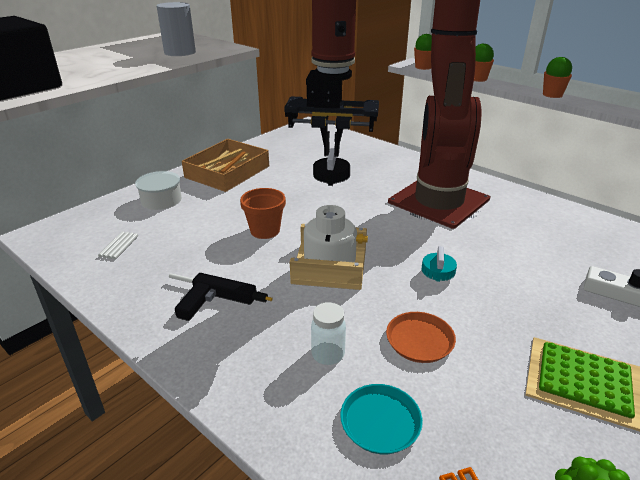

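Scene2 shows the cap lifted clear in the gripper at (332,165), with the neck open and the terracotta saucer undisturbed at (421,337). Next I carry it to the saucer.

Converted, 0.309 m / 0.5 = 0.618, 0.11 m / 0.5 = 0.22.

Request:
servo_tool:
  rows: [0, 0, 0, 0.01, 0.04, 0, 0.008, 0, 0, 0, 0.03, 0.12, 0, 0.008, 0, 0, 0, 0.05, 0.22, 0, 0.008, 0, 0, 0, 0.07, 0.32, 0, 0.008, 0, 0, 0, 0.1, 0.42, 0, 0.008, 0, 0, 0, 0.13, 0.52, 0, 0.008, 0, 0, 0, 0.146, 0.59, 0, 0.008, 0, 0, 0, 0.147, 0.618, 0, 0.008, 0, 0, 0, 0.147, 0.618, -0.04, 0.008, 0, 0, 0, 0.147, 0.618, -0.1, 0.008]

```text
time: 14.55
tcp_pos: [0.548, 0.2757, 0.2482]
tool_rot: [-0.93, 3.0, 0.0]
force: [-0.5, -0.6, -1.6]
finger_gap: 0.0128
gripper_force: 40.0
```

Converted, -0.155 m / 0.5 = -0.31, -0.15 m / 0.5 = -0.3.

Request:
servo_tool:
  rows: [0, 0, 0, 0, 0, -0.08, 0.008, 0, 0, 0, 0, 0, -0.16, 0.008, 0, 0, 0, 0, 0, -0.22, 0.008, 0, 0, 0, 0, 0, -0.26, 0.008, 0, 0, 0, 0, 0, -0.28, 0.008, 0, 0, 0, 0, 0, -0.3, 0.008, 0, 0, 0, 0, 0, -0.31, 0.008, 0, 0, 0, 0, 0, -0.31, 0.008]

```text
time: 15.55
tcp_pos: [0.5481, 0.2754, 0.0939]
tool_rot: [-0.93, 3.001, -0.0]
force: [0.8, -0.0, -1.3]
finger_gap: 0.0128
gripper_force: 40.0
```

```bash
python3 st.py; python3 -c "
from h import *
s=arm.state()
d=snap('scene','scene3'); cv2.imwrite('pics/crop3.png',cv2.resize(d['img'][210:390,320:520,::-1],None,fx=3,fy=3,interpolation=cv2.INTER_CUBIC))"
```

```text
t 15.55 tcp [0.5481 0.2754 0.0939] yawx 0.6011 tilt [ 1.e-04  0.e+00 -1.e+00] F [ 0.78 -0.01 -1.31] T [ 0.106  0.061 -0.02 ] gap 0.0128 gf 40.0 q7 1.75
```

View pics/crop3.png

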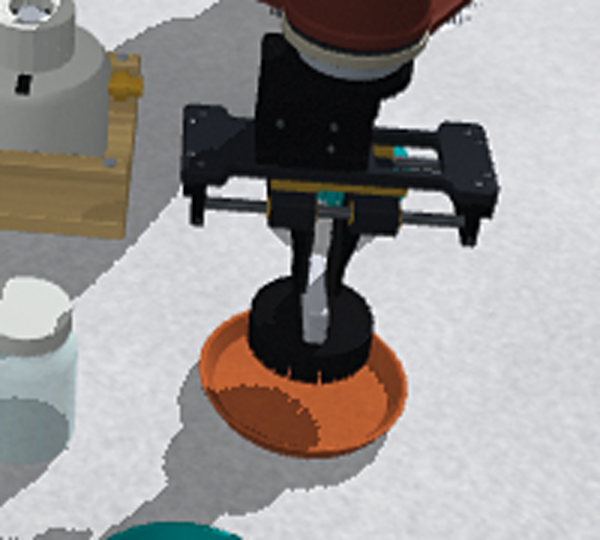

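The cap sits upright over the saucer's middle. I'm lowering it slowly.

Converted, -0.025 m / 0.5 = -0.05, -0.01 m / 0.5 = -0.02.

Request:
servo_tool:
  rows: [0, 0, 0, 0, 0, -0.02, 0.008, 0, 0, 0, 0, 0, -0.036, 0.008, 0, 0, 0, 0, 0, -0.044, 0.008, 0, 0, 0, 0, 0, -0.048, 0.008, 0, 0, 0, 0, 0, -0.05, 0.008]

```text
time: 16.23
tcp_pos: [0.5481, 0.2754, 0.0688]
tool_rot: [-0.93, 3.001, -0.0]
force: [0.4, 0.2, -2.2]
finger_gap: 0.0125
gripper_force: 40.0
```

Converted, -0.0012 m / 0.5 = -0.0024, -0.0007 m / 0.5 = -0.0014.

Request:
servo_tool:
  rows: [0, 0, 0, 0, 0, -0.0014, 0.008, 0, 0, 0, 0, 0, -0.0024, 0.008]

```text
time: 16.48
tcp_pos: [0.5482, 0.2755, 0.0678]
tool_rot: [-0.93, 3.0, 0.0]
force: [0.2, -0.1, -1.4]
finger_gap: 0.0131
gripper_force: 40.0
```

Converted, -0.001 m / 0.5 = -0.002, -0.0005 m / 0.5 = -0.001.

Request:
servo_tool:
  rows: [0, 0, 0, 0, 0, -0.001, 0.008, 0, 0, 0, 0, 0, -0.002, 0.008]

```text
time: 16.73
tcp_pos: [0.5481, 0.2754, 0.0667]
tool_rot: [-0.93, 3.001, -0.0]
force: [0.4, 0.3, -0.9]
finger_gap: 0.0129
gripper_force: 40.0
```

Request:
servo_tool:
  rows: [0, 0, 0, 0, 0, -0.001, 0.008, 0, 0, 0, 0, 0, -0.002, 0.008]

```text
time: 16.98
tcp_pos: [0.5484, 0.2758, 0.0664]
tool_rot: [-0.93, 3.0, 0.001]
force: [-3.7, -1.2, 9.7]
finger_gap: 0.0128
gripper_force: 40.0
```

Converted, 0.14 m / 0.5 = 0.28, 0.1 m / 0.5 = 0.2.

Request:
servo_tool:
  rows: [0, 0, 0, 0, 0, 0.0014, 0.008, 0, 0, 0, 0, 0, 0.0016, 0.018, 0, 0, 0, 0, 0, 0.0016, 0.03, 0, 0, 0, 0, 0, 0.0016, 0.05, 0, 0, 0, 0, 0, 0.0016, 0.05, 0, 0, 0, 0, 0, 0.04, 0.05, 0, 0, 0, 0, 0, 0.12, 0.05, 0, 0, 0, 0, 0, 0.2, 0.05, 0, 0, 0, 0, 0, 0.28, 0.05, 0, 0, 0, 0, 0, 0.28, 0.05]

```text
time: 18.23
tcp_pos: [0.55, 0.2761, 0.2108]
tool_rot: [-0.928, 2.994, 0.003]
force: [1.0, 0.4, 0.1]
finger_gap: 0.0499
gripper_force: 0.0
```

```bash
python3 st.py; python3 -c "
from h import *
d=snap('scene','scene4'); cv2.imwrite('pics/crop4.png',cv2.resize(d['img'][150:430,240:540,::-1],None,fx=2,fy=2,interpolation=cv2.INTER_CUBIC))"
```

```text
t 18.23 tcp [0.55   0.2761 0.2108] yawx 0.6008 tilt [ 0.0061  0.0042 -1.    ] F [1.   0.36 0.12] T [ 0.072 -0.002 -0.057] gap 0.0499 gf 0.0 q7 1.72
```

View pics/crop4.png

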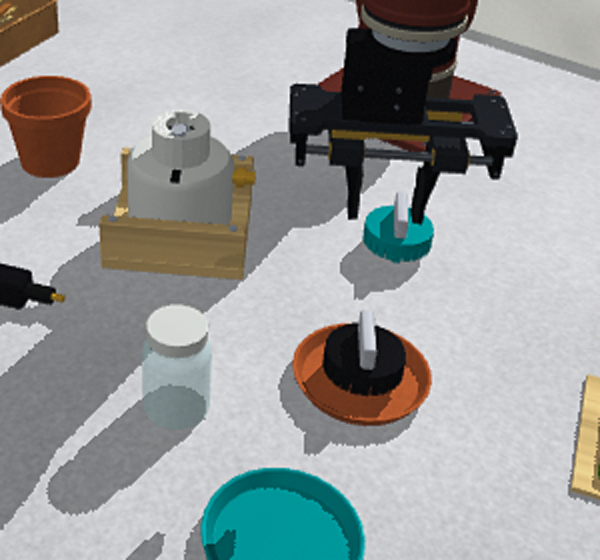

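The crop shows the cap upright in the middle of the terracotta saucer at (365,355), with the gripper well clear above it, so I'm handing in.

```bash
python3 -c "
from station import ticket
print(ticket.hand_in())"
```

```text
the job is handed in; nothing more can be done
None
```

The cap was released, lifted off and set upright in the middle of the terracotta saucer, the gripper let go, and the job is handed in; no verdict came back.

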